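# Let a walnut sample out of the gate hopper

### The arm

A 7-joint arm with a two-finger parallel gripper is mounted at the origin on the work surface. World frame = base frame: x ahead of the robot, y to its left, z up, the work surface at z = 0. Lengths are in m, angles in rad, forces in N, time in s.
With the tool pointing down it reaches from about 0.425 to 0.875 m from the base axis. Payload 4.7 kg.
Tool frame: the origin (TCP) lies at the very end of the fingers, on their centre line; the grasp point (between the pads) lies 19 mm behind it; z points along the fingers, y is the direction in which the jaws open and shut (so a half turn about z gives the same grasp; the last joint's range is limited). The gripper opens to 87 mm and grips with 3 to 60 N. Pads are 19 mm wide; open, the fingers measure 117 mm over their backs; the gripper's body (75 mm by 190 mm) begins 51 mm behind the grasp point.
Start: joints at [-1.193, 0.321, -0.07, 1.45, 0.023, 1.371, -0.057], TCP at [0.231, 0.607, 0.185] pointing down, gripper open.
Joint ranges: [-2.86, 2.86], [-0.3, 2.09], [-1.38, 1.24], [0.06, 2.45], [-1.56, 4.7], [0.09, 2.05], [-2.69, 2.69]. Speed limits (rad/s): [2.57, 2.57, 3.14, 3.14, 3.14, 3.14, 3.14].

### API

Orientations are given as a rotation vector (axis times angle).
In Python, from bench import ctrl gives the robot as it stands. The module is installed in compiled form; this text tells all that it offers.
- The arm moves only by the tool move_arm, never from a script. Its arguments are lists of equal length, an entry for each row: "dp": the shift along the tool's x, y, z in units of 30 mm (1.0 is 30 mm), a list of three; "turn": the turn about the tool's z in units of 5 degrees (1.0 is 5 degrees); "jaw": the opening, from -1 (shut) to 1 (fully open). A call has 1 to 5 rows; each row is the pose to reach, as a shift and turn from the pose commanded when the call began, along the tool's axes at that moment; what a row does not reach only later rows make up. A row lasts 1/10 s, in which the tool goes at most 50 mm and 8.59 degrees, less where a joint would pass 70% of its speed; a pose out of reach is approached as far as the arm can. A call with a gripper value outside its range is refused whole. The fingers move at their own pace and stop on an object; "grip_force" is the grip in N (left out, the last holds). Time passes only in rows, so rows that repeat a pose let the fingers close. It gives the time, the measured TCP pose, the force and the opening at its end, in the units of the state.
- ctrl.get_state(): the state, without advancing time (a new reading comes with each control period).
- ctrl.get_image(name): name is "scene" or "top" or "wrist"; returns the picture (400x640x3 uint8, red, green, blue); there is no depth.
- ctrl.camera_info(name): a dict with "intrinsics" (3x3 intrinsics, pixels), "extrinsics" (4x4, takes a point from world to camera coordinates). Camera axes: x right, y up, looking along -z (the intrinsics and any distortion apply to the point x, -y, -z); pixel columns grow to the right and rows downward; lengths in m; the calibration is good to about 2 mm. A picture is of the moment at which its call begins: read the wrist's pose just before it. camera_info takes no time and is no camera call; for the wrist camera it gives the pose at the moment of the call.
- ctrl.close_job(): hands the job in, once; it reports no verdict.
Trained networks look in the newest picture that a camera, given by its name, has taken for a name from the list of things; names that differ only in an ending like _2 or _b are one class to them, and where a whole thing is asked for, a point or a joint stands for the part that bears it (a point fixed in the world has none). Each returns a list of dicts, best first, with "confidence" (0 to 1); they miss things now and then, are a little off and sometimes report something else, mostly with a low value. They report only what shows in the picture. A call takes as long as a camera call. They do not tell look-alikes from the thing itself.
- ctrl.look_for(camera, target): "rect" ([centre column, centre row, width, height] in pixels, round what is visible of it).
- ctrl.masks_of(camera, target): "region" (400x640 bool, what is visible of it) and "rect" ([centre column, centre row, width, height] in pixels, round what is visible of it).
The state is a dict: "time": time; "joint_positions": joint angles; "qd": joint speeds; "joint_torque": joint torques, N m; "position": TCP position; "tool_rot": TCP orientation; "ft_force": force on the tool from outside, world axes, zero at the start; "torque": the same for the moment, N m; "grip_width": opening from 0.0 (shut) to 1.0 (fully open).
Only numpy, scipy, OpenCV 4.12 (cv2) and the standard library are available. Lean on these libraries where they do the work, as an engineer would, in place of code of your own. Each camera call takes 0.05 s, during which the arm holds its last target. There are 200 camera calls.

### The job

Slide the white specimen tray fully home under the hopper's spout, against its back stop, with the gate still closed. Then pull the hopper's slide gate so that all five walnuts drop into the tray, and push the gate fully shut again. Leave the carved bird, petri dish, jar and hand lens where they are.

Things in the scene. Friction and masses are not known exactly. Their poses are not given: they have to be found in the camera images.
- hopper: Fixed stand with a clear plastic hopper. Origin: underside of its plywood base board, straight below the spout's vertical axis, on the table; z up. Board 180 x 370 x 8 mm, local y -120 to +250. The tray slides in on the board towards local -y; the gate pulls out towards local -y. Posts (12 mm) at x +-78, y +-50 mm carry cross bars at y +-52 mm, top z 124 mm.
- spout (a point): centre of the throat's lower end, hopper z 106 mm, just above the gate. The round clear throat (outer radius 46, inner 42 mm) rises to z 155 mm and flares to outer radius 75 mm at its open mouth, z 199 mm. The walnuts stand in it on the gate.
- back_stop (a point): middle of the face of the wooden stop for the tray, facing local +y: hopper (0, -60, 23) mm; its top is at z 38 mm. Two wooden rails guide the tray: 6 mm wide, top at z 22 mm, inner faces at hopper x +-58.5 mm, from y -60 to +250 mm.
- gate (a joint): travel of the slide gate, m: 0 shut, grows as it is pulled towards hopper -y, end stop at 0.095. Starts 0 to 0.012 open, which still holds the walnuts; above 0.085 the throat is clear. About 2 N of dry friction, light damping (8 N s/m); stays where it is left. Aluminium plate 100 mm wide, 5 mm thick, top at z 105 mm.
- gate_handle (a point): point on the upright wooden handle block on the outer end of the gate. Block 30 mm along hopper x, 16 mm along hopper y (the pull direction), from z 105 to 152 mm; this point is on its centre line at z 135 mm, at hopper (0, -145 mm) with the gate shut, and as far beyond as the gate is out. Axes as the hopper's.
- tray_center (a point): centre, half-way up, of the loose white open tray: 110 (x) x 170 (y) x 50 mm outside, walls 4 mm, 0.11 to 0.23 kg, on the base board between the rails (3 mm play each side), axes as the hopper's. Starts with its centre at hopper y +105 to +145 mm; home against the stop its centre is at y +25, its outer end face at y +110 mm.
- nut1_center (a point): centre of one of five brown walnuts, 31 mm across and 33 mm high, 11 to 16 g, which lie in the hopper above the gate
- nut2_center (a point): centre of one of five brown walnuts, 31 mm across and 33 mm high, 11 to 16 g, which lie in the hopper above the gate
- nut3_center (a point): centre of one of five brown walnuts, 31 mm across and 33 mm high, 11 to 16 g, which lie in the hopper above the gate
- nut4_center (a point): centre of one of five brown walnuts, 31 mm across and 33 mm high, 11 to 16 g, which lie in the hopper above the gate
- nut5_center (a point): centre of one of five brown walnuts, 31 mm across and 33 mm high, 11 to 16 g, which lie in the hopper above the gate
- bird: carved bird on a dark log, 90 x 45 mm, 110 mm tall, loose; origin under its centre; not to be disturbed
- dish: petri dish, 92 mm across, 19 mm tall, loose; origin under its centre; not to be disturbed
- jar: small glass jar with black lid, 56 mm across, 75 mm tall, loose; origin under its centre; not to be disturbed
- lens: hand lens lying flat, rim 90 mm across, 15 mm thick, handle reaching 137 mm from the origin along local -x, loose; origin under the centre of the rim; not to be disturbed
Mind the look-alikes: they are no part of the job. What is shaped like the part that bears tray_center but pink or red is not meant.

How it is judged:
By the outcome, as a careful person would: the job done as asked, in the order asked, and still so for the second after the job is handed in, with the robot touching nothing.
It also fails if it takes over 59 s, if anything falls off the work surface, if the arm or the gripper's body presses on something with over 40 N, if the wrist force passes 120 N, or if a joint passes its speed limit or range.

## Working session

There is one attempt and no reset: what is moved stays moved. The work goes in short steps, Python scripts to look and compute and a tool call to move; the robot and the scene stay as the last step left them, time stands still between calls to the robot, and variables do not carry over. Pictures are saved under pics/ and viewed, about 8 in all and at most 12, crops included, and the job is handed in when it is done.

Besides the shell and the picture viewer there is one more tool, called after "Call:" as a command line: name --pt "numbers of a row" for each row, then --argument value for the rest. move_arm: Moves the arm, as the interface text tells. Its arguments: {"type":"object","properties":{"dp":{"type":"array","items":{"type":"array","items":{"type":"number"}}},"turn":{"type":"array","items":{"type":"number"}},"jaw":{"type":"array","items":{"type":"number"}},"grip_force":{"type":"number"}},"required":["dp","turn","jaw"]}

```bash
mkdir -p pics; python3 - <<'E'
from bench import ctrl
import cv2, numpy as np
print(ctrl.get_state())
for c in ("scene","top"):
    im=ctrl.get_image(c); cv2.imwrite(f"pics/{c}0.png",im[:,:,::-1])
    i=ctrl.camera_info(c); print(c,np.round(i["intrinsics"],1).tolist(),np.round(i["extrinsics"],3).tolist(),[k for k in i])
    for t in ("hopper","gate_handle","tray_center","nut1_center","bird","dish","jar","lens"):
        print(t,[(np.round(d["rect"]).tolist(),round(d["confidence"],2)) for d in ctrl.look_for(c,t)][:5])
E
```

```text
{'time': 0.0, 'joint_positions': array([-1.19289619,  0.32180897, -0.07007653,  1.45169216,  0.02261838,
        1.37082337, -0.05689206]), 'qd': array([-0.00025808,  0.00186222,  0.00163174,  0.00060118, -0.00155101,
       -0.00233229,  0.00176176]), 'joint_torque': array([ 3.26587924e-04, -4.91282916e+01, -4.03997898e-01, -3.12536466e+01,
       -6.40934589e-02,  4.35192743e-02,  1.79311501e-04]), 'position': array([0.23112202, 0.60683264, 0.18426204]), 'tool_rot': array([-5.68213899e-01, -3.08954264e+00,  3.03336551e-03]), 'ft_force': array([ 0.2838519 ,  0.2236471 , -0.50140316]), 'torque': array([0.01616578, 0.05099639, 0.00055083]), 'grip_width': 0.9981957534122196}
scene [[366.6, 0.0, 317.5], [0.0, 366.6, 201.3], [0.0, 0.0, 1.0]] [[-0.768, 0.64, -0.002, 0.394], [-0.542, -0.649, 0.533, 0.226], [0.34, 0.411, 0.846, -1.35], [0.0, 0.0, 0.0, 1.0]] ['intrinsics', 'extrinsics']
hopper [([338.0, 218.0, 100.0, 147.0], 0.87)]
gate_handle [([317.0, 178.0, 55.0, 57.0], 0.75)]
tray_center [([294.0, 340.0, 63.0, 84.0], 0.97), ([340.0, 236.0, 58.0, 63.0], 0.84), ([330.0, 126.0, 54.0, 44.0],
[... 279 characters left out ...]
, 0.033], [0.992, -0.001, 0.124, -0.547], [-0.124, -0.021, 0.992, -1.389], [0.0, 0.0, 0.0, 1.0]] ['intrinsics', 'extrinsics']
hopper [([324.0, 216.0, 146.0, 88.0], 0.89)]
gate_handle [([359.0, 228.0, 75.0, 45.0], 0.9)]
tray_center [([424.0, 306.0, 53.0, 65.0], 0.93), ([174.0, 147.0, 67.0, 60.0], 0.92), ([289.0, 207.0, 45.0, 46.0], 0.88), ([252.0, 117.0, 66.0, 54.0], 0.81), ([197.0, 288.0, 47.0, 68.0], 0.6)]
nut1_center []
bird [([325.0, 114.0, 23.0, 44.0], 0.56), ([360.0, 230.0, 78.0, 50.0], 0.45), ([390.0, 131.0, 18.0, 21.0], 0.25)]
dish [([195.0, 209.0, 30.0, 31.0], 0.6)]
jar [([390.0, 131.0, 18.0, 18.0], 0.79)]
lens [([493.0, 199.0, 43.0, 47.0], 0.84), ([322.0, 215.0, 151.0, 93.0], 0.56)]
```

```bash
python3 - <<'E'
import cv2
a=cv2.imread("pics/top0.png")[70:350,120:540];cv2.imwrite("pics/top0c.png",cv2.resize(a,None,fx=1.9,fy=1.9,interpolation=2))
E
```

```text
(no output)
```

View pics/top0c.png

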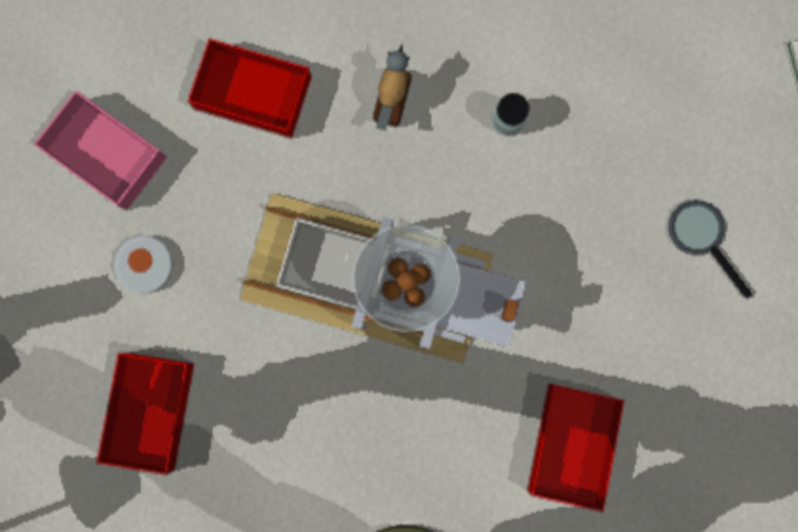

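View pics/scene0.png

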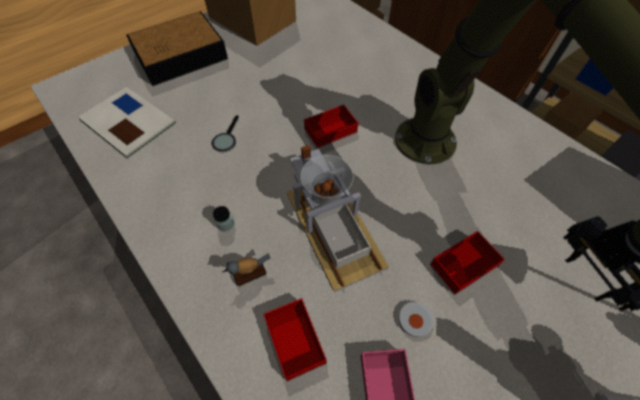

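The top view shows the white tray in the hopper channel, with its outer end at crop (285,255). The gate handle is at crop (511,309), and the pink and red trays are decoys. The visible board corners are at crop (272,193), (240,298) and (468,361). Next I fit the hopper pose.

```bash
cat > h.py <<'E'
import numpy as np, cv2
from bench import ctrl
from scipy.optimize import least_squares
def proj(i,P):
    P=np.atleast_2d(P); E=np.array(i["extrinsics"]);K=np.array(i["intrinsics"])
    c=P@E[:3,:3].T+E[:3,3]; c=c*[1,-1,-1]; u=c@K.T; return u[:,:2]/u[:,2:]
def onz(i,uv,z):
    E=np.array(i["extrinsics"]);K=np.array(i["intrinsics"])
    d=np.linalg.inv(K)@[uv[0],uv[1],1]*[1,-1,-1]; d=E[:3,:3].T@d; o=-E[:3,:3].T@E[:3,3]
    return o+d*(z-o[2])/d[2]
def H(p,L):
    c,s=np.cos(p[2]),np.sin(p[2]); L=np.atleast_2d(L)
    return np.c_[p[0]+c*L[:,0]-s*L[:,1],p[1]+s*L[:,0]+c*L[:,1],L[:,2]]
E
python3 - <<'E'
from h import *
i=ctrl.camera_info("top"); f=lambda u,v:(120+u/1.9,70+v/1.9)
L=np.array([[90,250,8],[-90,250,8],[-90,-120,8]])/1000
uv=np.array([f(272,194),f(240,298),f(468,361)])
r=least_squares(lambda p:(proj(i,H(p,L))-uv).ravel(),[.6,0,0]);p=r.x
print(p,np.degrees(p[2]),r.fun)
print("handle",onz(i,f(511,300),.152),"shut handle top centre px",proj(i,H(p,[[0,-.145,.152],[0,-.157,.152]])))
print("shut/centre crop",(proj(i,H(p,[[0,-.145,.152],[0,.110,.05],[0,.19,.05],[0,.21,.05]]))-[120,70])*1.9)
for n,u,v,z in(("bird",392,90,.05),("jar",512,110,.075),("dish",142,263,.019),("lens",697,227,.01),("lensend",750,295,.01)): print(n,onz(i,f(u,v),z)[:2])
print(H(p,[[0,-.145,.135],[0,.11,.03],[0,0,0]]))
i=ctrl.camera_info("scene");print(proj(i,H(p,[[0,-.145,.152],[90e-3,.25,.008],[-90e-3,.25,.008]])))
E
```

```text
[ 0.47979326 -0.0052649  -0.26127431] -14.969915169646763 [ 0.05436618 -0.95300098  0.60641119  1.0222406  -0.6499668  -0.07473171]
handle [ 0.4486309  -0.15154658  0.152     ] shut handle top centre px [[386.6835368  230.22346867]
 [391.00439356 231.37281766]]
shut/centre crop [[506.69871992 304.42459048]
 [339.0371084  265.50638191]
 [289.4431586  252.29744259]
 [277.0908491  249.00750688]]
bird [0.78760444 0.01902379]
jar [ 0.74734784 -0.16701909]
dish [0.51550104 0.41706959]
lens [ 0.57319763 -0.46495248]
lensend [ 0.46515115 -0.54318814]
[[ 0.44233805 -0.14534383  0.135     ]
 [ 0.50820756  0.10100188  0.03      ]
 [ 0.47979326 -0.0052649   0.        ]]
[[304.90539716 149.02839525]
 [333.57261038 289.59252426]
 [388.37711102 264.57718236]]
```

Call:
move_arm --pt "-1.2 -0.6 0" --pt "-2.6 -1.4 0" --pt "-4.0 -2.2 0" --pt "-5.4 -3.0 0" --pt "-6.8 -3.7 0" --turn '[1.6, 3.2, 4.8, 6.4, 8.0]' --jaw '[0.1, 0.1, 0.1, 0.1, 0.1]'

```text
time: 1.4
position: [0.3835, 0.4294, 0.1857]
tool_rot: [1.599, 2.704, 0.001]
ft_force: [0.7, 0.5, 0.7]
grip_width: 0.634
```

```bash
cat >> h.py <<'E'
from scipy.spatial.transform import Rotation as R
def togo(xyz,yaxis_deg):
    s=ctrl.get_state(); M=R.from_rotvec(s["tool_rot"]).as_matrix()
    d=M.T@(np.array(xyz)-s["position"])/.03; a=np.degrees(np.arctan2(M[1,1],M[0,1]))
    t=-(((yaxis_deg-a)+90)%180-90)/5
    print("t",round(s["time"],2),"pos",s["position"].round(4),"F",s["ft_force"].round(1),"g",round(s["grip_width"],2),"dp",d.round(2),"turn",round(t,2),"zt",M[:,2].round(3))
E
python3 -c "
from h import *
togo([.547,.246,.185],-15)"
```

```text
t 1.4 pos [0.3835 0.4294 0.1857] F [0.7 0.5 0.7] g 0.63 dp [-7.98  1.83  0.02] turn 8.77 zt [ 0.     0.001 -1.   ]
```

Call:
move_arm --pt "-1.5 0.4 0" --pt "-3.1 0.8 0" --pt "-4.7 1.1 0" --pt "-6.3 1.5 0" --pt "-7.9 1.8 0" --turn '[1.7, 3.4, 5.1, 6.8, 8.5]' --jaw '[0.1, 0.1, 0.1, 0.1, 0.1]'

```text
time: 1.9
position: [0.5464, 0.2491, 0.1858]
tool_rot: [2.47, 1.941, 0.002]
ft_force: [0.5, 0.4, -0.1]
grip_width: 0.548
```

```bash
python3 - <<'E'
from h import *
togo([.547,.246,.185],-15)
im=ctrl.get_image("wrist"); i=ctrl.camera_info("wrist")
p=[.4798,-.0053,-.2613]
print(ctrl.look_for("wrist","tray_center")[:2])
for P in proj(i,H(p,[[.09,.25,.008],[-.09,.25,.008],[.055,.21,.058],[-.055,.21,.058],[.055,.04,.058],[.078,.05,.124],[-.078,.05,.124]])): print(P.round()); cv2.circle(im,tuple(int(v) for v in P),3,(0,255,0),1)
cv2.imwrite("pics/w1.png",im[:,:,::-1])
E
```

```text
t 1.9 pos [0.5464 0.2491 0.1858] F [ 0.5  0.4 -0.1] g 0.55 dp [-0.1   0.04  0.03] turn 0.27 zt [ 0.001  0.001 -1.   ]
[{'rect': [78.7, 95.5, 157.3, 124.4], 'confidence': 0.95}, {'rect': [555.7, 118.9, 165.6, 177.9], 'confidence': 0.85}]
[391. 176.]
[241. 176.]
[366. 222.]
[265. 222.]
[360. 350.]
[390. 389.]
[239. 390.]
```

View pics/w1.png

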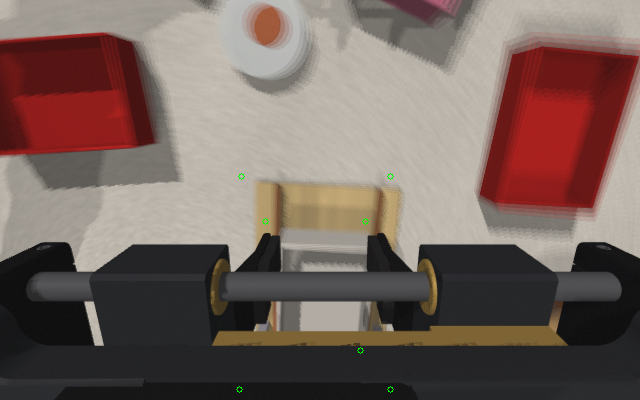

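The shot is blurred because the arm was still settling. Board corners are near (257,182) and (400,188), and the tray's outer rim is near row 232. I'll retake it at rest.

Call:
move_arm --pt "-0.1 0 0" --pt "-0.1 0 0" --pt "-0.1 0 0" --turn '[0.2, 0.2, 0.2]' --jaw '[0.1, 0.1, 0.1]'

```text
time: 2.3
position: [0.5434, 0.2493, 0.1854]
tool_rot: [-2.478, -1.93, -0.0]
ft_force: [0.1, -0.2, -0.1]
grip_width: 0.551
```

```bash
python3 - <<'E'
from h import *
togo([.547,.246,.185],-15)
i=ctrl.camera_info("wrist");im=ctrl.get_image("wrist"); 
p=[.4798,-.0053,-.2613]
for P in proj(i,H(p,[[.09,.25,.008],[-.09,.25,.008],[.055,.21,.058],[-.055,.21,.058]])): print(P.round()); cv2.circle(im,tuple(int(v) for v in P),3,(0,255,0),1)
cv2.imwrite("pics/w2.png",cv2.resize(im[150:350,220:420,::-1],None,fx=3,fy=3))
E
```

```text
t 2.3 pos [0.5434 0.2493 0.1854] F [ 0.1 -0.2 -0.1] g 0.55 dp [-0.08  0.14  0.01] turn 0.17 zt [-0.     0.001 -1.   ]
[401. 185.]
[253. 183.]
[377. 230.]
[277. 229.]
```

View pics/w2.png

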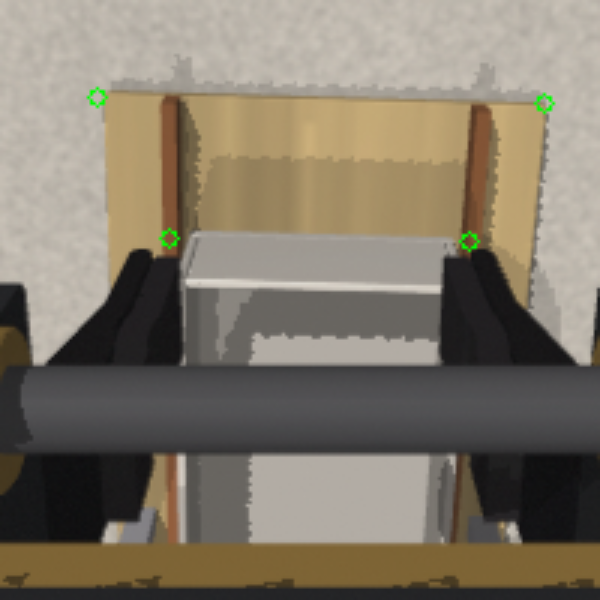

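At rest, the board corners are at full-image (255.7,180.7) and (402,184.3), about 1–3 px from the prediction. The tray's outer top edge is at about row 243.5 near column 325.

```bash
python3 - <<'E'
from h import *
i=ctrl.camera_info("top");w=ctrl.camera_info("wrist"); f=lambda u,v:(120+u/1.9,70+v/1.9)
L=np.array([[90,250,8],[-90,250,8],[-90,-120,8]])/1000
uv=np.array([f(272,194),f(240,298),f(468,361)]);uw=np.array([[402,184.3],[255.7,180.7]])
r=least_squares(lambda p:np.r_[(proj(i,H(p,L))-uv).ravel(),(proj(w,H(p,L[:2]))-uw).ravel()],[.48,0,-.26]);p=r.x
print(p,np.degrees(p[2]),r.fun.round(2))
q=onz(w,(325,243.5),.058); d=q[:2]-p[:2]; c,s=np.cos(p[2]),np.sin(p[2]); print("tray outer local",c*d[0]+s*d[1],-s*d[0]+c*d[1])
st=ctrl.get_state()["position"]; d=st[:2]-p[:2]; print("tcp local",c*d[0]+s*d[1],-s*d[0]+c*d[1])
togo(H(p,[[0,.26,.034]])[0],np.degrees(p[2]))
E
```

```text
[ 0.48060772 -0.00426896 -0.26831487] -15.37330935023572 [ 0.09 -1.71  0.25  0.14 -1.26 -0.13  0.84  0.05 -1.39  0.64]
tray outer local -0.003401676342199858 0.1924058829543849
tcp local -0.006642437131156205 0.2611273623836633
t 2.35 pos [0.5434 0.2493 0.1854] F [ 1.4 -1.   0.5] g 0.55 dp [-0.04  0.22  5.05] turn 0.24 zt [-0.     0.001 -1.   ]
```

Call:
move_arm --pt "0 0.1 1.2" --pt "0 0.2 2.6" --pt "0 0.2 3.8" --pt "0 0.2 4.7" --pt "0 0.2 5.0" --turn '[0.2, 0.2, 0.2, 0.2, 0.2]' --jaw '[0.1, 0.1, 0.1, 0.1, 0.1]'

```text
time: 2.85
position: [0.5472, 0.2462, 0.032]
tool_rot: [-2.495, -1.907, 0.009]
ft_force: [-0.2, 0.4, -0.4]
grip_width: 0.55
```

```bash
cat >> h.py <<'E'
P0=np.array([.4806,-.0043,-.2683])
def loc():
    s=ctrl.get_state()["position"]; c,n=np.cos(P0[2]),np.sin(P0[2]); d=s[:2]-P0[:2]
    print("tcp local",np.round([c*d[0]+n*d[1],-n*d[0]+c*d[1],s[2]],4))
E
python3 -c "
from h import *
loc(); togo(H(P0,[[0,.121,.034]])[0],-15.4)"
```

```text
tcp local [-0.0022  0.2592  0.032 ]
t 2.85 pos [0.5472 0.2462 0.032 ] F [-0.2  0.4 -0.4] g 0.55 dp [-4.61  0.06 -0.05] turn 0.04 zt [-0.005 -0.003 -1.   ]
```

Call:
move_arm --pt "-0.8 0.1 0" --pt "-1.5 0.1 0" --pt "-1.9 0.1 0" --pt "-2.3 0.1 0" --pt "-2.7 0.1 0" --turn '[0, 0, 0, 0, 0]' --jaw '[0.1, 0.1, 0.1, 0.1, 0.1]'

```text
time: 3.35
position: [0.5319, 0.1676, 0.0362]
tool_rot: [-2.497, -1.906, -0.003]
ft_force: [0.6, 0.1, -0.0]
grip_width: 0.55
```

Call:
move_arm --pt "-0.4 0 0" --pt "-0.8 0 0" --pt "-1.1 0 0" --pt "-1.4 0 0" --pt "-1.5 0 0" --turn '[0, 0, 0, 0, 0]' --jaw '[0.1, 0.1, 0.1, 0.1, 0.1]'

```text
time: 3.85
position: [0.5196, 0.1226, 0.0354]
tool_rot: [2.499, 1.903, -0.0]
ft_force: [-0.1, 0.7, 0.2]
grip_width: 0.548
```

```bash
python3 -c "
from h import *
loc(); togo(H(P0,[[0,.121,.034]])[0],-15.4)"
```

```text
tcp local [0.004  0.1327 0.0354]
t 3.85 pos [0.5196 0.1226 0.0354] F [-0.1  0.7  0.2] g 0.55 dp [-0.39 -0.13  0.05] turn -0.0 zt [-0. -0. -1.]
```

Call:
move_arm --pt "-0.1 -0.1 0" --pt "-0.2 -0.1 0" --pt "-0.3 -0.1 0" --pt "-0.35 -0.1 0" --pt "-0.4 -0.1 0" --turn '[0, 0, 0, 0, 0]' --jaw '[0.1, 0.1, 0.1, 0.1, 0.1]'

```text
time: 4.35
position: [0.5138, 0.113, 0.0354]
tool_rot: [2.498, 1.905, 0.0]
ft_force: [0.9, -1.2, 0.6]
grip_width: 0.551
```

Call:
move_arm --pt "-0.05 0 0" --pt "-0.1 0 0" --pt "-0.1 0 0" --turn '[0, 0, 0]' --jaw '[0.1, 0.1, 0.1]'

```text
time: 4.65
position: [0.5129, 0.1099, 0.0354]
tool_rot: [2.498, 1.905, -0.0]
ft_force: [-1.1, 0.3, -0.2]
grip_width: 0.549
```

```bash
python3 -c "
from h import *
loc(); togo(H(P0,[[0,.121,.034]])[0],-15.4)"
```

```text
tcp local [0.0009 0.1187 0.0354]
t 4.65 pos [0.5129 0.1099 0.0354] F [-1.1  0.3 -0.2] g 0.55 dp [ 0.08 -0.03  0.05] turn 0.01 zt [ 0. -0. -1.]
```

Call:
move_arm --pt "-0.05 0 0" --pt "-0.1 0 0" --pt "-0.1 0 0" --turn '[0, 0, 0]' --jaw '[0.1, 0.1, 0.1]'

```text
time: 4.95
position: [0.5121, 0.107, 0.0354]
tool_rot: [2.498, 1.905, 0.0]
ft_force: [-0.1, -0.7, -0.6]
grip_width: 0.551
```

Call:
move_arm --pt "-0.05 0 0" --pt "-0.1 0 0" --pt "-0.1 0 0" --turn '[0, 0, 0]' --jaw '[0.1, 0.1, 0.1]'

```text
time: 5.25
position: [0.5113, 0.104, 0.0354]
tool_rot: [2.498, 1.905, 0.0]
ft_force: [1.4, 0.8, 0.4]
grip_width: 0.552
```

```bash
python3 -c "
from h import *
loc(); togo(H(P0,[[0,.121,.034]])[0],-15.4)
w=ctrl.camera_info('wrist');im=ctrl.get_image('wrist')
print(proj(w,H(P0,[[0,.11,.058]])))
t=ctrl.camera_info('top');im2=ctrl.get_image('top'); print((proj(t,H(P0,[[0.055,.11,.058],[-.055,.11,.058]]))-[200,130])*4)
cv2.imwrite('pics/w3.png',np.vstack([cv2.resize(im[150:350,220:420],(600,600))[:300],cv2.resize(im2[130:210,200:350],(600,320),interpolation=2)[:300]])[:,:,::-1])"
```

```text
tcp local [0.0009 0.1126 0.0354]
t 5.25 pos [0.5113 0.104  0.0354] F [1.4 0.8 0.4] g 0.55 dp [ 0.28 -0.03  0.05] turn 0.01 zt [ 0. -0. -1.]
[[321.85565011 243.80318772]]
[[412.33890672 243.93309048]
 [371.43578096 388.26096317]]
```

View pics/w3.png

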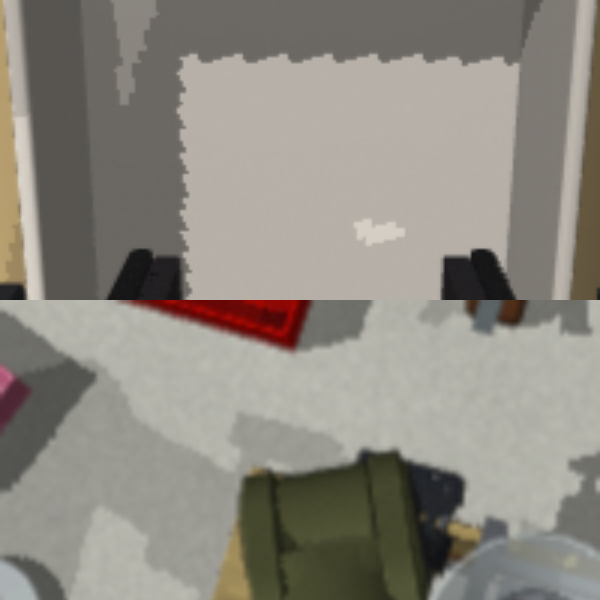

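The close-up shows tray interior beyond the fingertips (crop 250–300), so the push hasn't worked as planned. I need the full view.

```bash
python3 -c "
from h import *
w=ctrl.camera_info('wrist');im=ctrl.get_image('wrist').copy();E=w['extrinsics'];print('cam',-E[:3,:3].T@E[:3,3],'axis',-E[2,:3])
t=ctrl.get_state()['position'];print(proj(w,[t]))
s=ctrl.camera_info('scene');im2=ctrl.get_image('scene')
cv2.imwrite('pics/w4.png',np.hstack([cv2.resize(im,(480,300)),cv2.resize(im2[160:300,270:420],(320,300),interpolation=2)])[:,:,::-1])"
```

```text
cam [0.53155232 0.17778639 0.23544933] axis [-0.07372198 -0.26922241 -0.96025224]
[[323.30802905 226.29001501]]
```

View pics/w4.png

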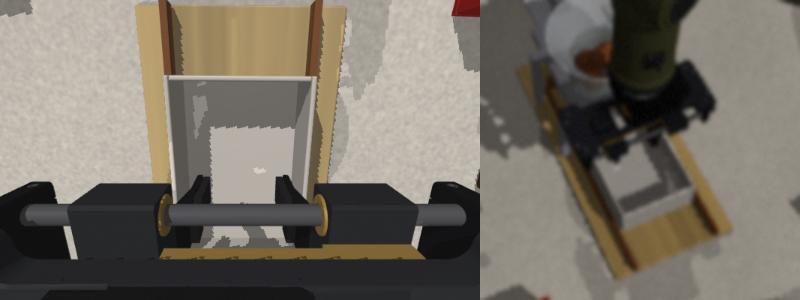

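```bash
python3 -c "
from h import *
w=ctrl.camera_info('wrist');c,n=np.cos(P0[2]),np.sin(P0[2])
for uv,z in (((320,103),.058),((320,170),.012),((186,7),.008),((460,11),.008),((323,226),.0354)):
    d=onz(w,uv,z)[:2]-P0[:2];print(uv,c*d[0]+n*d[1],-n*d[0]+c*d[1])
im=ctrl.get_image('wrist');cv2.imwrite('pics/w5.png',cv2.resize(im[0:300,170:470,::-1],(600,600)))
"
```

```text
(320, 103) -0.0009192192560454199 0.19151206662895642
(320, 170) -0.0015021158329326725 0.14667478673365958
(186, 7) -0.08575025211759428 0.25006996516867597
(460, 11) 0.08732686096820778 0.2478655704045604
(323, 226) 0.0006383743492611865 0.11322210142715505
```

View pics/w5.png

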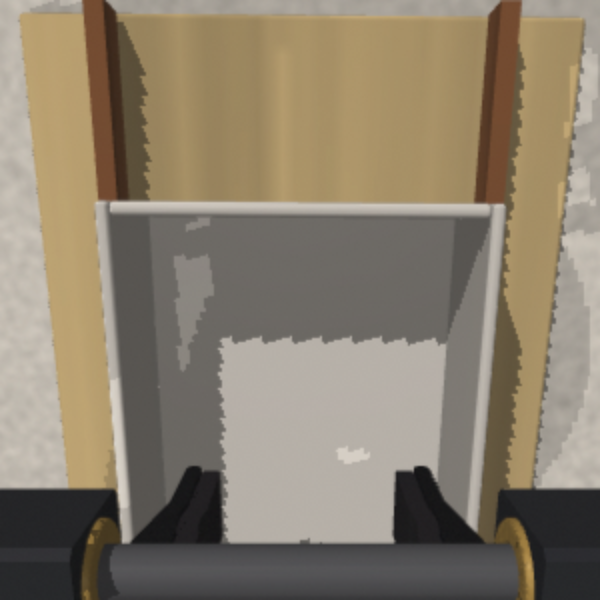

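```bash
python3 -c "
from h import *
w=ctrl.camera_info('wrist');print(w['intrinsics'])
def width(a,b,z):return np.linalg.norm(onz(w,a,z)-onz(w,b,z))
for n,a,b,W in (('board',(181,7.5),(461.5,9),.18),('tray',(218.5,102),(422,103),.11),('railsinner',(228,50),(413,50),.117),('trayouter2',(231,250),(407,250),.11)):
  print(n,W,[(z,round(width(a,b,z),4)) for z in (-.02,-.01,0,.008,.022,.03,.04,.05,.058)])
togo([0,0,0],0);s=ctrl.get_state();print(s['joint_positions'])
"
```

```text
[[319.33668887   0.         323.39690913]
 [  0.         319.33668887 200.41086503]
 [  0.           0.           1.        ]]
board 0.18 [(-0.02, np.float64(0.1989)), (-0.01, np.float64(0.1911)), (0, np.float64(0.1833)), (0.008, np.float64(0.1771)), (0.022, np.float64(0.1662)), (0.03, np.float64(0.1599)), (0.04, np.float64(0.1522)), (0.05, np.float64(0.1444)), (0.058, np.float64(0.1381))]
tray 0.11 [(-0.02, np.float64(0.1556)), (-0.01, np.float64(0.1496)), (0, np.float64(0.1435)), (0.008, np.float64(0.1386)), (0.022, np.float64(0.1301)), (0.03, np.float64(0.1252)), (0.04, np.float64(0.1191)), (0.05, np.float64(0.113)), (0.058, np.float64(0.1081))]
railsinner 0.117 [(-0.02, np.float64(0.1355)), (-0.01, np.float64(0.1302)), (0, np.float64(0.1249)), (0.008, np.float64(0.1207)), (0.022, np.float64(0.1133)), (0.03, np.float64(0.109)), (0.04, np.float64(0.1037)), (0.05, np.float64(0.0984)), (0.058, np.float64(0.0942))]
trayouter2 0.11 [(-0.02, np.float64(0.1535)), (-0.01, np.float64(0.1475)), (0, np.float64(0.1415)), (0.008, np.float64(0.1367)), (0.022, np.float64(0.1283)), (0.03, np.float64(0.1235)), (0.04, np.float64(0.1175)), (0.05, np.float64(0.1115)), (0.058, np.float64(0.1067))]
t 5.5 pos [0.5114 0.1044 0.0354] F [ 0.4 -0.6  0.6] g 0.55 dp [ -7.87 -15.52   1.18] turn -3.07 zt [ 0.  0. -1.]
[-0.63348672  0.18517714  0.41755285  1.9543664  -0.08786336  1.01922688
 -0.44386716]
```

The fingers are inside the tray, which hasn't moved: its rim is still at local y ≈ 0.192. I'll lift out, go back outside the end wall and check closely at the approach.

Call:
move_arm --pt "0 0 -1.0" --pt "0 0 -2.2" --pt "1.4 0 -2.4" --pt "3.0 0 -2.4" --pt "4.6 0 -2.4" --turn '[0, 0, 0, 0, 0]' --jaw '[0.1, 0.1, 0.1, 0.1, 0.1]'

```text
time: 6.0
position: [0.5487, 0.239, 0.1084]
tool_rot: [-2.499, -1.903, -0.003]
ft_force: [1.2, -0.8, -0.5]
grip_width: 0.547
```

Call:
move_arm --pt "0 0 0.6" --pt "0 0 1.5" --pt "0 0 2.4" --pt "0 0 2.6" --pt "0 0 2.6" --turn '[0, 0, 0, 0, 0]' --jaw '[0.1, 0.1, 0.1, 0.1, 0.1]'

```text
time: 6.5
position: [0.547, 0.237, 0.0285]
tool_rot: [-2.498, -1.905, 0.004]
ft_force: [-0.3, -0.1, 0.0]
grip_width: 0.554
```

```bash
cat >> h.py <<'E'
def px2loc(w,uv,z):
    c,n=np.cos(P0[2]),np.sin(P0[2]);d=onz(w,uv,z)[:2]-P0[:2];return np.round([c*d[0]+n*d[1],-n*d[0]+c*d[1]],4)
E
python3 -c "
from h import *
loc(); togo(H(P0,[[0,.21,.03]])[0],-15.4)
w=ctrl.camera_info('wrist');print(proj(w,H(P0,[[0,.192,.058],[0,.192,.008],[.055,.11,.058]])))
im=ctrl.get_image('wrist');s=ctrl.get_image('scene')
cv2.imwrite('pics/w6.png',np.hstack([cv2.resize(im,(480,300)),cv2.resize(s[160:300,270:420],(320,300),interpolation=2)])[:,:,::-1])"
```

```text
tcp local [1.000e-04 2.502e-01 2.850e-02]
t 6.5 pos [0.547  0.237  0.0285] F [-0.3 -0.1  0. ] g 0.55 dp [-1.34 -0.   -0.05] turn 0.01 zt [-0.002 -0.001 -1.   ]
[[323.09789859 329.72107499]
 [323.24111993 286.85738265]
 [401.40189836 428.5247401 ]]
```

View pics/w6.png

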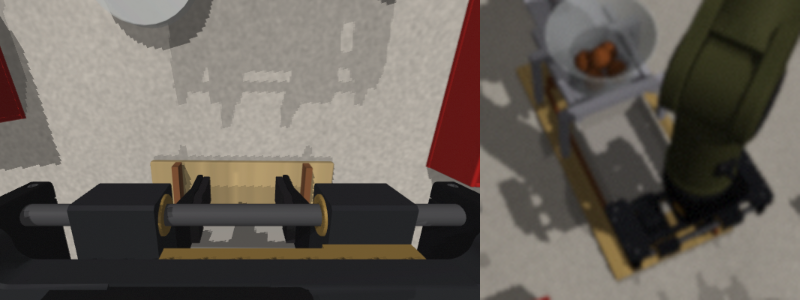

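Call:
move_arm --pt "-0.3 0 0" --pt "-0.6 0 0" --pt "-0.9 0 0" --pt "-1.2 0 0" --pt "-1.4 0 0" --turn '[0, 0, 0, 0, 0]' --jaw '[0.1, 0.1, 0.1, 0.1, 0.1]'

```text
time: 7.1
position: [0.5366, 0.1954, 0.0296]
tool_rot: [2.499, 1.903, 0.0]
ft_force: [-0.3, -0.9, 0.3]
grip_width: 0.55
```

Call:
move_arm --pt "-0.2 0 0" --pt "-0.4 0 0" --pt "-0.6 0 0" --pt "-0.8 0 0" --pt "-0.8 0 0" --turn '[0, 0, 0, 0, 0]' --jaw '[0.1, 0.1, 0.1, 0.1, 0.1]'

```text
time: 7.6
position: [0.5303, 0.1727, 0.0294]
tool_rot: [2.499, 1.903, -0.0]
ft_force: [-0.4, 0.5, 0.0]
grip_width: 0.551
```

```bash
python3 -c "
from h import *
loc(); togo(H(P0,[[0,.21,.03]])[0],-15.4)
w=ctrl.camera_info('wrist');print(proj(w,H(P0,[[0,.192,.058],[0,.175,.058],[0,.175,.008]])))
im=ctrl.get_image('wrist')
cv2.imwrite('pics/w7.png',cv2.resize(im[100:350,180:480,::-1],(600,500)))"
```

```text
tcp local [0.001  0.1838 0.0294]
t 7.6 pos [0.5303 0.1727 0.0294] F [-0.4  0.5  0. ] g 0.55 dp [ 0.87 -0.03 -0.02] turn -0.0 zt [-0. -0. -1.]
[[321.58774732 230.75745725]
 [321.66520568 257.66970706]
 [322.00440303 227.14344854]]
```

View pics/w7.png

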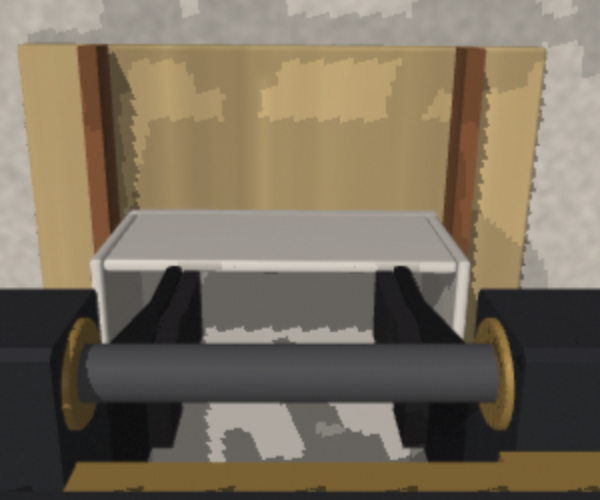

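The end wall's outer face spans crop rows 212–265, so the rim is still at y ≈ 0.191. The fingertips are behind it with no force felt, so the fingers seem to pass the end wall without contact. I'll test by opening the jaws against the side walls from inside.

Call:
move_arm --pt "-0.5 0 0" --pt "-1.0 0 0" --pt "-1.0 0 0" --pt "-1.0 0 0" --pt "-1.0 0 0" --turn '[0, 0, 0, 0, 0]' --jaw '[0.1, 0.3, 0.6, 1.0, 1.0]' --grip_force 5

```text
time: 8.15
position: [0.5226, 0.1453, 0.0295]
tool_rot: [-2.498, -1.905, -0.001]
ft_force: [0.0, -0.2, -0.6]
grip_width: 0.832
```

Call:
move_arm --pt "0 0 0" --pt "0 0 0" --pt "0 0 0" --turn '[0, 0, 0]' --jaw '[1, 1, 1]'

```text
time: 8.45
position: [0.5225, 0.1452, 0.0293]
tool_rot: [-2.498, -1.906, -0.0]
ft_force: [-0.2, -0.1, 0.3]
grip_width: 0.987
```

```bash
python3 -c "
from h import *
loc(); togo(H(P0,[[0,.21,.03]])[0],-15.4)
im=ctrl.get_image('wrist')
cv2.imwrite('pics/w8.png',cv2.resize(im[50:350,170:470,::-1],(600,600)))
w=ctrl.camera_info('wrist');print(proj(w,H(P0,[[0,.192,.058]])))
g=cv2.cvtColor(im,cv2.COLOR_RGB2GRAY)[:,300:345].mean(1).round().astype(int);print(g[80:270].tolist())
"
```

```text
tcp local [0.0007 0.1552 0.0293]
t 8.45 pos [0.5225 0.1452 0.0293] F [-0.2 -0.1  0.3] g 0.99 dp [ 1.83 -0.02 -0.02] turn 0.02 zt [ 0.  0. -1.]
[[321.95170003 182.11270662]]
[138, 136, 136, 136, 136, 136, 136, 136, 136, 136, 136, 136, 137, 137, 137, 137, 138, 138, 138, 138, 138, 140, 146, 152, 158, 160, 160, 160, 160, 160, 160, 160, 160, 160, 158, 151, 146, 140, 138, 138, 138, 138, 138, 138, 138, 138, 138, 138, 138, 138, 138, 138, 138, 138, 138, 138, 138, 138, 138, 138, 138, 138, 138, 138, 138, 138, 138, 138, 138, 138, 138, 138, 138, 138, 138, 138, 138, 138, 138, 138, 138, 138, 138, 138, 138, 140, 149, 151, 146, 146, 146, 147, 147, 147, 147, 147, 148, 148, 148, 148, 148, 159, 193, 185, 173, 162, 150, 111, 91, 97, 97, 97, 97, 97, 97, 97, 97, 97, 97, 97, 97, 97, 97, 97, 97, 97, 97, 97, 97, 97, 96, 96, 96, 96, 96, 96, 96, 96, 96, 96, 96, 96, 96, 96, 96, 96, 96, 99, 120, 140, 160, 165, 165, 165, 165, 165, 165, 165, 165, 165, 165, 165, 165, 165, 165, 165, 165, 165, 164, 165, 165, 165, 165, 165, 165, 164, 164, 165, 165, 165, 165, 165, 164, 165, 165, 165, 165, 165, 165, 164]
```

Call:
move_arm --pt "0 0 0.1" --pt "0 0 0.3" --pt "0 0 0.5" --pt "0 0 0.6" --pt "0 0 0.65" --turn '[0, 0, 0, 0, 0]' --jaw '[0.6, 0.3, 0.1, 0.1, 0.1]'

```text
time: 9.0
position: [0.522, 0.1446, 0.0091]
tool_rot: [-2.498, -1.905, 0.002]
ft_force: [0.6, -0.0, 0.1]
grip_width: 0.632
```

```bash
python3 -c "
from h import *
loc(); togo(H(P0,[[0,.25,.015]])[0],-15.4)
im=ctrl.get_image('wrist')
cv2.imwrite('pics/w9.png',cv2.resize(im[50:350,120:520,::-1],(800,600)))
"
```

```text
tcp local [0.0004 0.1545 0.0091]
t 9.0 pos [0.522  0.1446 0.0091] F [ 0.6 -0.   0.1] g 0.63 dp [ 3.18 -0.01 -0.2 ] turn 0.01 zt [-0.001 -0.    -1.   ]
```

View pics/w9.png

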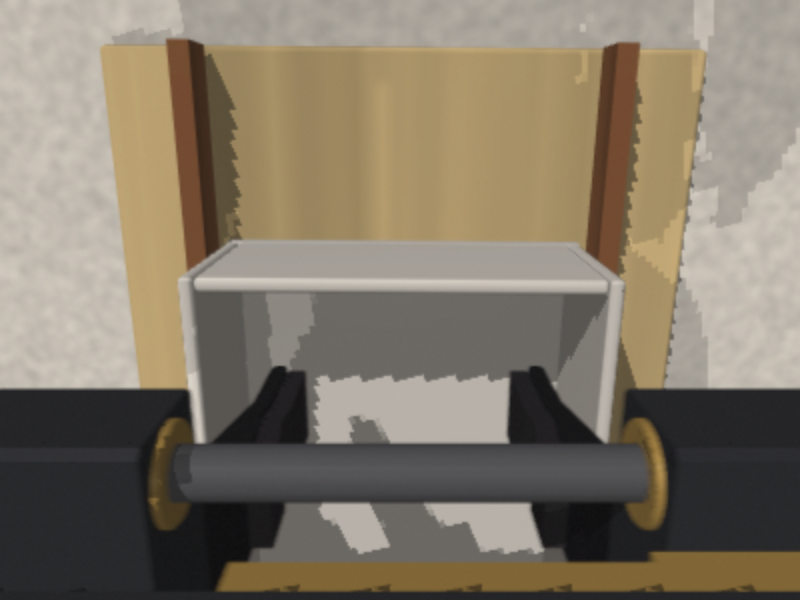

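The finger images explain it. The visible fingertip is at row 234 with an apparent jaw gap of about 102 px for 55 mm. Both put the real tips about 40 mm above the reported TCP, so the fingers passed over the rim. I'll work with a corrected tip height, tip z ≈ reported z + 0.04.

Call:
move_arm --pt "0 0 -1.0" --pt "0 0 -2.2" --pt "1.0 0 -2.5" --pt "2.4 0 -2.5" --pt "3.0 0 -2.5" --turn '[0, 0, 0, 0, 0]' --jaw '[0.1, 0.1, 0.1, 0.1, 0.1]'

```text
time: 9.55
position: [0.5467, 0.2366, 0.0858]
tool_rot: [-2.493, -1.909, -0.005]
ft_force: [-0.2, -0.1, -0.8]
grip_width: 0.553
```

Call:
move_arm --pt "0 0 0.8" --pt "0 0 1.8" --pt "0 0 2.4" --pt "0 0 2.6" --pt "0 0 2.6" --turn '[0, 0, 0, 0, 0]' --jaw '[0.1, 0.1, 0.1, 0.1, 0.1]'

```text
time: 10.05
position: [0.5456, 0.231, 0.006]
tool_rot: [-2.498, -1.905, 0.003]
ft_force: [0.2, -1.3, 0.9]
grip_width: 0.549
```

```bash
python3 -c "
from h import *
loc(); togo(H(P0,[[0,.245,-.01]])[0],-15.4)
im=ctrl.get_image('wrist');w=ctrl.camera_info('wrist')
# fingertip appearance: dark columns in rows 225..270
g=cv2.cvtColor(im,cv2.COLOR_RGB2GRAY)
for r in (230,236,242,250,260): print(r,''.join('#' if v<60 else '.' for v in g[r,200:450:3]))
t=ctrl.get_state()['position']
for dz in (0,.03,.04,.05): print(dz,proj(w,[t+H([0,0,P0[2]],[[sx*.024,.0095,dz]])[0] for sx in(-1,1)]).round().tolist())
"
```

```text
tcp local [0.0003 0.2441 0.006 ]
t 10.05 pos [0.5456 0.231  0.006 ] F [ 0.2 -1.3  0.9] g 0.55 dp [ 0.03 -0.01  0.53] turn 0.01 zt [-0.002 -0.001 -1.   ]
230 .........###............................................................#...........
236 .........###.........######.............................######......................
242 ..........##........#######.............................#######.....................
250 ############.......########.............................########.......#.###########
260 ######..####....###########.............................############...#.#...#######
0 [[287.0, 213.0], [360.0, 213.0]]
0.03 [[281.0, 230.0], [365.0, 230.0]]
0.04 [[279.0, 236.0], [368.0, 236.0]]
0.05 [[276.0, 244.0], [370.0, 244.0]]
```

Call:
move_arm --pt "0 0 0.2" --pt "0 0 0.4" --pt "0 0 0.55" --pt "0 0 0.55" --turn '[0, 0, 0, 0]' --jaw '[0.1, 0.1, 0.1, 0.1]'

```text
time: 10.5
position: [0.5457, 0.2314, -0.0103]
tool_rot: [-2.498, -1.905, 0.002]
ft_force: [0.0, 0.1, -0.5]
grip_width: 0.546
```

Call:
move_arm --pt "-0.3 0 0" --pt "-0.6 0 0" --pt "-0.9 0 0" --pt "-1.3 0 0" --pt "-1.7 0 0" --turn '[0, 0, 0, 0, 0]' --jaw '[0.1, 0.1, 0.1, 0.1, 0.1]'

```text
time: 11.0
position: [0.5326, 0.1817, -0.0094]
tool_rot: [-2.498, -1.904, -0.001]
ft_force: [-0.3, 1.0, -0.3]
grip_width: 0.552
```

Call:
move_arm --pt "-0.3 0 0" --pt "-0.6 0 0" --pt "-0.9 0 0" --pt "-1.2 0 0" --pt "-1.5 0 0" --turn '[0, 0, 0, 0, 0]' --jaw '[0.1, 0.1, 0.1, 0.1, 0.1]'

```text
time: 11.5
position: [0.5209, 0.1388, -0.0094]
tool_rot: [-2.498, -1.905, -0.001]
ft_force: [-0.1, 1.5, 1.8]
grip_width: 0.549
```

```bash
python3 -c "
from h import *
loc(); togo(H(P0,[[0,.119,-.011]])[0],-15.4)
im=ctrl.get_image('wrist');w=ctrl.camera_info('wrist')
g=cv2.cvtColor(im,cv2.COLOR_RGB2GRAY)[:,300:345].mean(1).round().astype(int);print(g[100:275:2].tolist())
print('bot/top rim at tcp-10mm:',proj(w,[H([*ctrl.get_state()['position'][:2],P0[2]],[[0,-.0095,z]])[0] for z in (.008,.058)]).round())
"
```

```text
tcp local [ 0.0009  0.1486 -0.0094]
t 11.5 pos [ 0.5209  0.1388 -0.0094] F [-0.1  1.5  1.8] g 0.55 dp [-0.99 -0.03  0.05] turn 0.01 zt [ 0.001  0.001 -1.   ]
[155, 155, 155, 156, 155, 155, 156, 156, 156, 156, 156, 156, 156, 156, 156, 156, 156, 156, 156, 156, 156, 156, 156, 156, 159, 167, 173, 174, 174, 173, 170, 165, 160, 156, 156, 156, 156, 156, 156, 156, 156, 156, 156, 156, 156, 156, 156, 156, 156, 156, 156, 156, 156, 156, 156, 156, 156, 156, 156, 156, 156, 156, 156, 156, 156, 156, 156, 156, 155, 155, 154, 154, 154, 155, 154, 154, 153, 154, 162, 168, 161, 162, 164, 163, 162, 160, 63, 73]
bot/top rim at tcp-10mm: [[323. 251.]
 [323. 296.]]
```

Call:
move_arm --pt "-0.2 0 0" --pt "-0.4 0 0" --pt "-0.6 0 0" --pt "-0.75 0 0" --pt "-0.85 0 0" --turn '[0, 0, 0, 0, 0]' --jaw '[0.1, 0.1, 0.1, 0.1, 0.1]'

```text
time: 12.05
position: [0.5141, 0.1141, -0.0096]
tool_rot: [2.498, 1.905, 0.0]
ft_force: [0.3, 2.3, 1.7]
grip_width: 0.549
```

Call:
move_arm --pt "-0.05 0 0" --pt "-0.1 0 0" --pt "-0.1 0 0" --turn '[0, 0, 0]' --jaw '[0.1, 0.1, 0.1]'

```text
time: 12.35
position: [0.5142, 0.1133, -0.0093]
tool_rot: [-2.497, -1.905, -0.005]
ft_force: [2.6, 5.1, 0.0]
grip_width: 0.55
```

```bash
python3 -c "
from h import *
loc(); togo(H(P0,[[0,.119,-.011]])[0],-15.4)
"
```

```text
tcp local [ 0.0012  0.1223 -0.0093]
t 12.35 pos [ 0.5142  0.1133 -0.0093] F [2.6 5.1 0. ] g 0.55 dp [-0.11 -0.04  0.06] turn 0.01 zt [ 0.002  0.002 -1.   ]
```

Call:
move_arm --pt "-0.1 0 0" --pt "-0.2 0 0" --pt "-0.2 0 0" --turn '[0, 0, 0]' --jaw '[0.1, 0.1, 0.1]'

```text
time: 12.65
position: [0.5151, 0.1132, -0.0079]
tool_rot: [-2.494, -1.905, -0.018]
ft_force: [5.4, 14.2, -0.3]
grip_width: 0.548
```

Call:
move_arm --pt "1.0 0 0" --pt "2.0 0 0" --pt "2.4 0 -1.2" --pt "2.4 0 -2.6" --pt "2.4 0 -4.0" --turn '[0, 0, 0, 0, 0]' --jaw '[0.1, 0.1, 0.1, 0.1, 0.1]'

```text
time: 13.15
position: [0.5297, 0.1744, 0.1107]
tool_rot: [2.497, 1.906, -0.006]
ft_force: [-0.0, 0.1, 0.6]
grip_width: 0.554
```

Call:
move_arm --pt "0 0 -1" --pt "0 0 -2.3" --pt "0 0 -2.7" --pt "0 0 -2.7" --turn '[0, 0, 0, 0]' --jaw '[0.1, 0.1, 0.1, 0.1]'

```text
time: 13.55
position: [0.5318, 0.1749, 0.1929]
tool_rot: [2.498, 1.904, 0.004]
ft_force: [0.5, 0.3, 0.4]
grip_width: 0.551
```

```bash
python3 -c "
from h import *
loc(); togo(H(P0,[[0,.2,.2]])[0],-15.4)
im=ctrl.get_image('wrist');w=ctrl.camera_info('wrist')
print(proj(w,H(P0,[[0,.11,.058],[0,.11,.008],[0,.25,.008]])))
cv2.imwrite('pics/w10.png',np.hstack([cv2.resize(im[100:350,220:420],(480,600)),cv2.resize(ctrl.get_image('top')[150:290,240:310+5],(320,600),interpolation=2)])[:,:,::-1])
"
```

```text
tcp local [0.0019 0.1864 0.1929]
t 13.55 pos [0.5318 0.1749 0.1929] F [0.5 0.3 0.4] g 0.55 dp [ 0.45 -0.06 -0.23] turn 0.01 zt [ 0.003  0.001 -1.   ]
[[322.59603573 247.09960154]
 [322.68149777 230.74571451]
 [322.58107923 118.27024375]]
```

View pics/w10.png

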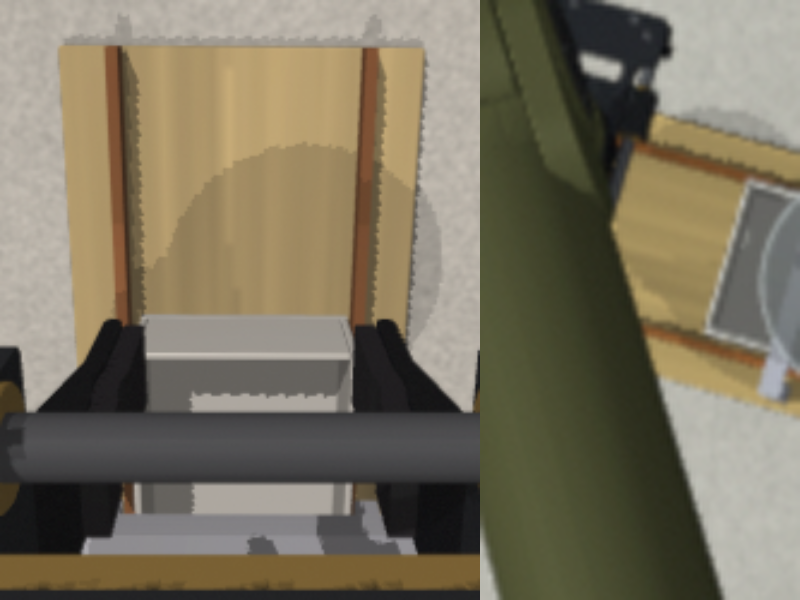

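The tray is home: its rim is at row 248 against 247 predicted for y = 0.110, and the push reached a firm stop at 14 N. Next I go over the hopper to the gate handle.

Call:
move_arm --pt "0 0 -1" --pt "-1.0 0 -1.2" --pt "-2.5 0 -1.2" --pt "-4 0 -1.2" --pt "-5.5 0 -1.2" --turn '[0, 0, 0, 0, 0]' --jaw '[0.6, 0.6, 0.6, 0.6, 0.6]'

```text
time: 14.15
position: [0.4851, 0.0143, 0.2248]
tool_rot: [-2.497, -1.905, 0.007]
ft_force: [0.7, -0.4, -0.1]
grip_width: 0.787
```

Call:
move_arm --pt "-1.5 0 0" --pt "-3 0 0" --pt "-4.5 0 0" --pt "-5.5 0 0" --pt "-5.5 0 0" --turn '[0, 0, 0, 0, 0]' --jaw '[0.6, 0.6, 0.6, 0.6, 0.6]'

```text
time: 14.65
position: [0.4406, -0.1479, 0.2255]
tool_rot: [-2.505, -1.894, 0.005]
ft_force: [0.5, -0.4, -0.0]
grip_width: 0.799
```

```bash
python3 -c "
from h import *
loc(); togo(H(P0,[[0,-.147,.08]])[0],-15.4)
w=ctrl.camera_info('wrist');im=ctrl.get_image('wrist');m=ctrl.masks_of('wrist','gate_handle')
P=proj(w,H(P0,[[0,-.145,.152],[.015,-.153,.152],[-.015,-.153,.152],[.05,-.153,.105],[-.05,-.153,.105]])).round();print(P)
for d in m: print(d['rect'],d['confidence'])
hsv=cv2.cvtColor(im,cv2.COLOR_RGB2HSV);b=cv2.inRange(hsv,(3,90,60),(22,255,255));n,l,s,c=cv2.connectedComponentsWithStats(b);print(s[s[:,4]>80][1:].tolist())
cv2.imwrite('pics/w11.png',im[:,:,::-1])
t=ctrl.camera_info('top');im=ctrl.get_image('top');cv2.imwrite('pics/t11.png',im[:,:,::-1]);hsv=cv2.cvtColor(im,cv2.COLOR_RGB2HSV)
print(proj(t,H(P0,[[0,-.145,.152]])))
"
```

```text
tcp local [-0.0005 -0.1491  0.2255]
t 14.65 pos [ 0.4406 -0.1479  0.2255] F [ 0.5 -0.4 -0. ] g 0.8 dp [0.08 0.03 4.85] turn -0.08 zt [-0.003 -0.001 -1.   ]
[[324. 192.]
 [341. 201.]
 [307. 201.]
 [373. 188.]
 [276. 188.]]
[322.4, 106.8, 100.1, 213.5] 0.73
[351.2, 6.0, 21.5, 11.9] 0.46
[[282, 0, 76, 55, 2699], [250, 93, 20, 51, 206], [372, 93, 22, 51, 301], [304, 184, 33, 26, 816], [168, 259, 26, 56, 699], [454, 259, 26, 56, 753], [259, 326, 352, 20, 5763]]
[[386.22766807 230.28872958]]
```

```bash
python3 -c "
from h import *
w=ctrl.camera_info('wrist')
for uv in ((304,210),(337,210)): print(px2loc(w,uv,.152))
togo(H(P0,[[-.0025,-.1535,.078]])[0],-15.4)
"
```

```text
[-0.0176 -0.1553]
[ 0.0122 -0.1552]
t 14.8 pos [ 0.4428 -0.142   0.2258] F [-0.1  0.  -0.7] g 0.8 dp [-0.35 -0.07  4.93] turn 0.02 zt [-0.003  0.    -1.   ]
```

Call:
move_arm --pt "-0.2 -0.07 0.8" --pt "-0.2 -0.07 1.8" --pt "-0.2 -0.07 2.3" --pt "-0.2 -0.07 2.3" --pt "-0.2 -0.07 2.3" --turn '[0, 0, 0, 0, 0]' --jaw '[0.6, 0.6, 0.6, 0.6, 0.6]'

```text
time: 15.3
position: [0.44, -0.1472, 0.1582]
tool_rot: [-2.496, -1.908, 0.002]
ft_force: [0.2, -0.1, 0.1]
grip_width: 0.804
```

```bash
python3 -c "
from h import *
loc();w=ctrl.camera_info('wrist');im=ctrl.get_image('wrist')
hsv=cv2.cvtColor(im,cv2.COLOR_RGB2HSV);b=cv2.inRange(hsv,(3,90,60),(22,255,255));n,l,s,c=cv2.connectedComponentsWithStats(b)
for q in s[1:]:
  if q[4]>300: print(q.tolist(),px2loc(w,(q[0],q[1]+q[3]),.152),px2loc(w,(q[0]+q[2],q[1]+q[3]),.152))
togo(H(P0,[[-.0027,-.149,.078]])[0],-15.4);loc()
"
```

```text
tcp local [-0.0013 -0.1486  0.1582]
[273, 0, 62, 45, 1585] [-0.0311 -0.037 ] [ 0.0054 -0.0369]
[325, 0, 47, 43, 1377] [-0.0005 -0.0359] [ 0.0271 -0.0358]
[299, 204, 43, 38, 1517] [-0.0182 -0.1626] [ 0.0118 -0.1625]
[167, 259, 27, 56, 702] [-0.1186 -0.2223] [-0.0983 -0.2222]
[454, 259, 26, 56, 750] [ 0.097  -0.2217] [ 0.1165 -0.2216]
[258, 326, 353, 20, 5717] [-0.0517 -0.2501] [ 0.2219 -0.2493]
t 15.35 pos [ 0.4405 -0.1475  0.1589] F [-0.4  0.2 -0.7] g 0.8 dp [-0.01 -0.07  2.7 ] turn 0.03 zt [ 0. -0. -1.]
tcp local [-0.0007 -0.1487  0.1589]
```

Call:
move_arm --pt "-0.2 -0.08 0.4" --pt "-0.2 -0.08 1.2" --pt "-0.2 -0.08 2.0" --pt "-0.2 -0.08 2.6" --pt "-0.2 -0.08 2.6" --turn '[0, 0, 0, 0, 0]' --jaw '[0.6, 0.6, 0.6, 0.6, 0.6]'

```text
time: 15.85
position: [0.4337, -0.1533, 0.0782]
tool_rot: [-2.496, -1.903, 0.005]
ft_force: [0.2, -0.3, -0.5]
grip_width: 0.801
```

Call:
move_arm --pt "0 0 0" --pt "0 0 0" --pt "0 0 0" --pt "0 0 0" --pt "0 0 0" --turn '[0, 0, 0, 0, 0]' --jaw '[0.2, -0.2, -0.6, -0.8, -0.8]' --grip_force 20

```text
time: 16.35
position: [0.4363, -0.1534, 0.0808]
tool_rot: [2.498, 1.905, 0.001]
ft_force: [-0.1, -1.0, -0.4]
grip_width: 0.431
```

```bash
python3 -c "
from h import *
loc();togo(H(P0,[[-.0027,-.245,.078]])[0],-15.4);w=ctrl.camera_info('wrist')
im=ctrl.get_image('wrist');cv2.imwrite('pics/w12.png',im[:,:,::-1])"
```

```text
tcp local [-0.0032 -0.1555  0.0808]
t 16.35 pos [ 0.4363 -0.1534  0.0808] F [-0.1 -1.  -0.4] g 0.43 dp [-2.98  0.01  0.09] turn 0.01 zt [ 0.001  0.    -1.   ]
```

Call:
move_arm --pt "0 0 0.1" --pt "0 0 0.1" --pt "0 0 0.1" --pt "0 0 0.1" --turn '[0, 0, 0, 0]' --jaw '[-0.8, -0.8, -0.8, -0.8]'

```text
time: 16.8
position: [0.4359, -0.1533, 0.0791]
tool_rot: [-2.497, -1.904, -0.001]
ft_force: [-6.0, 2.3, 14.4]
grip_width: 0.347
```

Call:
move_arm --pt "-0.2 0 0" --pt "-0.5 0 0" --pt "-0.9 0 0" --pt "-1.3 0 0" --pt "-1.7 0 0" --turn '[0, 0, 0, 0, 0]' --jaw '[-0.8, -0.8, -0.8, -0.8, -0.8]'

```text
time: 17.3
position: [0.4222, -0.2015, 0.0791]
tool_rot: [-2.495, -1.903, -0.002]
ft_force: [-6.3, 5.2, 17.0]
grip_width: 0.35
```

Call:
move_arm --pt "-0.3 0 -0.05" --pt "-0.6 0 -0.1" --pt "-0.9 0 -0.1" --pt "-1.05 0 -0.1" --pt "-1.15 0 -0.1" --turn '[0, 0, 0, 0, 0]' --jaw '[-0.8, -0.8, -0.8, -0.8, -0.8]'

```text
time: 17.8
position: [0.4129, -0.2344, 0.0793]
tool_rot: [-2.496, -1.903, -0.001]
ft_force: [3.9, 8.0, -9.3]
grip_width: 0.342
```

```bash
python3 -c "
from h import *
loc();togo(H(P0,[[-.0027,-.245,.078]])[0],-15.4)"
```

```text
tcp local [-0.0043 -0.2398  0.0793]
t 17.8 pos [ 0.4129 -0.2344  0.0793] F [ 3.9  8.  -9.3] g 0.34 dp [-0.17  0.05  0.04] turn 0.01 zt [-0.001  0.003 -1.   ]
```

Call:
move_arm --pt "-0.05 0 0.05" --pt "-0.1 0 0.05" --pt "-0.1 0 0.05" --pt "-0.1 0 0.05" --pt "-0.1 0 0.05" --turn '[0, 0, 0, 0, 0]' --jaw '[-0.8, -0.8, -0.8, -0.8, -0.8]'

```text
time: 18.3
position: [0.4129, -0.2342, 0.0792]
tool_rot: [-2.491, -1.904, -0.005]
ft_force: [-1.5, 11.9, 3.7]
grip_width: 0.343
```

Call:
move_arm --pt "0 0 0" --pt "0 0 0" --pt "0 0 0" --pt "0 0 0" --pt "0 0 0" --turn '[0, 0, 0, 0, 0]' --jaw '[-0.8, -0.8, -0.8, -0.8, -0.8]'

```text
time: 18.8
position: [0.4129, -0.2343, 0.0792]
tool_rot: [-2.491, -1.904, -0.005]
ft_force: [-2.2, 12.5, 2.6]
grip_width: 0.346
```

```bash
python3 -c "
from h import *
loc()
T=ctrl.get_image('top');S=ctrl.get_image('scene');t=ctrl.camera_info('top')
for c in ('top','scene'):
  i=ctrl.camera_info(c);print(c,'spout',proj(i,H(P0,[[0,0,.12],[0,0,.03]])).round().tolist())
  print([(np.round(d['rect']).tolist(),round(d['confidence'],2)) for d in ctrl.look_for(c,'nut1_center')])
cv2.imwrite('pics/t13.png',np.hstack([cv2.resize(T[150:270,260:400],(420,360),interpolation=2),cv2.resize(S[130:290,270:420],(340,360),interpolation=2)])[:,:,::-1])"
```

```text
tcp local [-0.0043 -0.2397  0.0792]
top spout [[334.0, 217.0], [334.0, 220.0]]
[([330.0, 210.0, 9.0, 14.0], 0.46)]
scene spout [[325.0, 191.0], [325.0, 206.0]]
[]
```

View pics/t13.png

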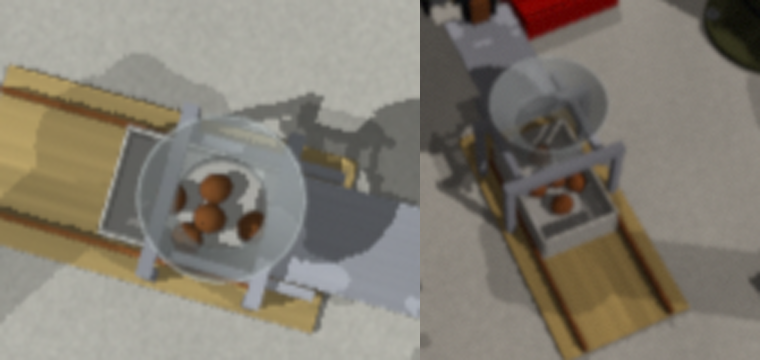

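All five walnuts lie in the tray at (215,187), (208,218), (178,197), (187,235) and (250,226), and the scene view shows the hopper empty. Now I push the gate shut.

Call:
move_arm --pt "0.4 0 0" --pt "0.8 0 0" --pt "1.2 0 0" --pt "1.6 0 0" --pt "2.0 0 0" --turn '[0, 0, 0, 0, 0]' --jaw '[-0.8, -0.8, -0.8, -0.8, -0.8]'

```text
time: 19.5
position: [0.4279, -0.1815, 0.0792]
tool_rot: [2.499, 1.904, -0.002]
ft_force: [-3.7, -2.4, 1.6]
grip_width: 0.345
```

Call:
move_arm --pt "0.4 0 0" --pt "0.8 0 0" --pt "1.1 0 0" --pt "1.2 0 0" --pt "1.3 0 0" --turn '[0, 0, 0, 0, 0]' --jaw '[-0.8, -0.8, -0.8, -0.8, -0.8]'

```text
time: 20.0
position: [0.4389, -0.1429, 0.0792]
tool_rot: [2.497, 1.906, -0.0]
ft_force: [-7.2, -8.1, 6.8]
grip_width: 0.344
```

```bash
python3 -c "
from h import *
loc();togo(H(P0,[[-.0043,-.1447,.079]])[0],-15.4)"
```

```text
tcp local [-0.0035 -0.1447  0.0792]
t 20.0 pos [ 0.4389 -0.1429  0.0792] F [-7.2 -8.1  6.8] g 0.34 dp [-0.   -0.03  0.01] turn 0.02 zt [-0. -0. -1.]
```

Firm resistance exactly at the expected shut position. One more nudge, then release and back off.

Call:
move_arm --pt "0.05 0 0" --pt "0.1 0 0" --pt "0.15 0 0" --pt "0.15 0 0" --pt "0.15 0 0" --turn '[0, 0, 0, 0, 0]' --jaw '[-0.8, -0.8, -0.8, -0.8, -0.8]'

```text
time: 20.5
position: [0.4388, -0.143, 0.0792]
tool_rot: [2.498, 1.901, -0.007]
ft_force: [-7.5, -10.5, 5.6]
grip_width: 0.342
```

Call:
move_arm --pt "-0.2 0 0" --pt "-0.15 0 0" --pt "-0.15 0 0" --pt "-0.15 0 0" --pt "-0.15 0 0" --turn '[0, 0, 0, 0, 0]' --jaw '[-0.8, 0.3, 0.6, 0.6, 0.6]'

```text
time: 21.0
position: [0.4393, -0.1428, 0.0789]
tool_rot: [2.497, 1.906, 0.001]
ft_force: [0.3, 0.5, 0.3]
grip_width: 0.621
```

```bash
python3 -c "
from h import *
loc();togo(H(P0,[[-.0035,-.1447,.079]])[0],-15.4)"
```

```text
tcp local [-0.0031 -0.1445  0.0789]
t 21.0 pos [ 0.4393 -0.1428  0.0789] F [0.3 0.5 0.3] g 0.62 dp [-0.01 -0.01 -0.  ] turn 0.02 zt [ 0.001 -0.    -1.   ]
```

Call:
move_arm --pt "0 0 -0.8" --pt "0 0 -1.8" --pt "0 0 -2.6" --pt "0 0 -2.7" --pt "0 0 -2.7" --turn '[0, 0, 0, 0, 0]' --jaw '[0.6, 0.6, 0.6, 0.6, 0.6]'

```text
time: 21.5
position: [0.4393, -0.1431, 0.1602]
tool_rot: [2.497, 1.905, 0.002]
ft_force: [-0.3, 0.3, -0.3]
grip_width: 0.801
```

```bash
python3 -c "
from h import *
loc();w=ctrl.camera_info('wrist');im=ctrl.get_image('wrist')
hsv=cv2.cvtColor(im,cv2.COLOR_RGB2HSV);b=cv2.inRange(hsv,(3,90,60),(22,255,255));n,l,s,c=cv2.connectedComponentsWithStats(b)
for q in s[1:]:
  if q[4]>300 and 150<q[1]<250: print(q.tolist(),px2loc(w,(q[0],q[1]+q[3]),.152),px2loc(w,(q[0]+q[2],q[1]+q[3]),.152))
loc()"
```

```text
tcp local [-0.003  -0.1448  0.1602]
[301, 197, 43, 37, 1406] [-0.0186 -0.1536] [ 0.0115 -0.1536]
tcp local [-0.0038 -0.1449  0.1592]
```

Call:
move_arm --pt "-0.5 0 -1.0" --pt "-1.5 0 -2.0" --pt "-3.0 0 -2.0" --pt "-4.5 0 -2.0" --pt "-4.5 0 -2.0" --turn '[0, 0, 0, 0, 0]' --jaw '[0.6, 0.6, 0.6, 0.6, 0.6]'

```text
time: 22.05
position: [0.3994, -0.2799, 0.2191]
tool_rot: [2.507, 1.891, -0.005]
ft_force: [-0.4, 0.5, -0.1]
grip_width: 0.801
```

```bash
python3 - <<'E'
from h import *
loc()
T=ctrl.get_image("top");A=cv2.imread("pics/top0.png")[:,:,::-1]; t=ctrl.camera_info("top")
f=lambda im,c:np.argwhere(cv2.inRange(cv2.cvtColor(np.ascontiguousarray(im),cv2.COLOR_RGB2HSV),(3,110,60),(18,255,255))[c[1]-12:c[1]+12,c[0]-12:c[0]+12]>0)
sp=proj(t,H(P0,[[0,0,.115]]))[0].round().astype(int);print("brown in throat before/after",len(f(A,sp)),len(f(T,sp)))
h=proj(t,H(P0,[[0,-.145,.152]]))[0].round().astype(int)
for n,im in(("before",A),("after",T)): q=f(im,h); print(n,"handle px",len(q),q.mean(0)[::-1]+h-12 if len(q) else None,"shut pred",h)
for n in("bird","dish","jar","lens"): print(n,[(np.round(d["rect"]).tolist(),round(d["confidence"],2)) for d in ctrl.look_for("top",n)][:2])
for n,(u,v) in dict(bird=(325,114),dish=(195,209),jar=(390,131),lens=(493,199)).items():
    w=np.s_[v-22:v+22,u-22:u+22]; (dx,dy),r=cv2.phaseCorrelate(np.float64(A[w].mean(2)),np.float64(T[w].mean(2)));print(n,"shift",round(dx,2),round(dy,2),round(r,2))
S=ctrl.get_image("scene");print("tray",[np.round(d["rect"]).tolist() for d in ctrl.look_for("scene","tray_center")],proj(ctrl.camera_info("scene"),H(P0,[[0.055,.11,.058],[-.055,.11,.058]])).round(1).tolist())
cv2.imwrite("pics/s14.png",S[:,:,::-1]);cv2.imwrite("pics/t14.png",T[:,:,::-1])
E
```

```text
tcp local [-0.0052 -0.2872  0.2191]
brown in throat before/after 333 0
before handle px 63 [388.22222222 232.9047619 ] shut pred [386 230]
after handle px 64 [384.671875 232.0625  ] shut pred [386 230]
bird []
dish [([196.0, 208.0, 30.0, 30.0], 0.75)]
jar [([390.0, 131.0, 19.0, 23.0], 0.88)]
lens []
bird shift 0.51 0.53 1.0
dish shift 0.5 0.48 1.0
jar shift 0.51 0.5 1.0
lens shift 0.9 0.32 0.73
tray [[330.0, 128.0, 53.0, 43.0], [329.0, 220.0, 55.0, 50.0], [296.0, 340.0, 65.0, 81.0], [388.0, 375.0, 57.0, 48.0], [467.0, 263.0, 74.0, 66.0]] [[323.5, 237.2], [356.8, 223.5]]
```

```bash
python3 -c "
from bench import ctrl
print(ctrl.close_job())"
```

```text
the job is handed in; nothing more can be done
None
```

The job is done and handed in at about 22 s of the 59 s allowed. The tray is home, all five walnuts are in it, and the gate is shut.

**What I did**
- **Tray:** I pushed it against the back stop with the gate still closed. The push met a firm stop at about 14 N, and the rim measured y ≈ 0.109 m against 0.110 m nominal.
- **Gate:** I gripped the handle, pulled the gate to its end stop, waited about 1 s, then pushed it back to the shut stop and released it.

**Last checks**
- **Walnuts:** before shutting, the pictures showed five nuts in the tray and an empty hopper. Afterwards no brown pixels were left in the throat.
- **Gate shut:** the handle's outer edge measured y = −0.1536 m, against −0.153 m when shut.
- **Bird, dish and jar:** unmoved. All three gave the same 0.5-pixel shift, which I take to be an artefact of the comparison.
- **Lens:** the check was less clear, with a match of 0.73, likely because of the arm's shadow. The arm never went near it.
- **Network misses:** the final search did not report the bird or the lens, so for those two I relied on the image comparison.

**What disagreed**
- **Fingertip height:** the real fingertips sit about 37–40 mm above the reported TCP. My first two pushes passed over the tray rim without touching anything. I found the offset in the wrist pictures and corrected for it.

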